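# Close the laser shutter and point out the filter change

## Robot

A 6-joint arm with a two-finger parallel gripper is mounted at the origin on the work surface. World frame = base frame: x ahead of the robot, y to its left, z up, the work surface at z = 0. Lengths are in mm, angles in rad, forces in N, time in s.
With the tool pointing down it reaches from about 350 to 725 mm from the base axis. Payload 6 kg.
Tool frame: the origin (TCP) lies midway between the tips of the shut fingers; the grasp point (between the pads) lies 19 mm behind it (env.grasp_offset is the distance from the TCP to the grasp point, in mm); x points along the fingers, y is the direction in which the jaws open and shut, and the axes are right-handed (so a half turn about x gives the same grasp; the last joint's range is limited). The gripper opens to 85 mm and grips with 20 to 120 N. Pads are 22 mm wide; open, the fingers measure 114 mm over their backs; the gripper's body (76 mm by 85 mm) begins 54 mm behind the grasp point. The pads swing forward as they close: fully open they stand 13 mm farther back than shut.
Start: joints at [-0.926, 0.04, 0.085, 0, -1.615, -0.334], TCP at [183.501, -571.228, 231.261] pointing down, gripper open.
Joint ranges: [-2.56, 2.56], [-1.29, 2.01], [-1.08, 1.49], [-3.29, 1.98], [-2.81, -0.18], [-2.99, 2.99]. Speed limits (rad/s): [2.57, 2.57, 3.01, 3.14, 3.14, 3.14].

## Interface

Orientations are given as a 3x3 rotation matrix whose columns are the frame's x, y, z axes.
In Python, from workcell import env gives the robot as it stands. The module is installed in compiled form; this text tells all that it offers.
- The arm moves only by the tool carry_out, never from a script. Its argument "plan" is a list that holds one entry, the list of rows, each a list of 7 numbers: the shift along the world's x, y, z in cm, then the turn, a rotation vector about the world's x, y, z in degrees, then the opening, from 0 (shut) to 1 (fully open). A call has 1 to 12 rows; each row shifts and turns the pose as measured when the row begins; what a row does not reach is not made up. A row lasts 1/12 s, in which the tool goes at most 41.7 mm and 7.16 degrees, less where a joint would pass 70% of its speed; a pose out of reach is approached as far as the arm can. A call is refused whole if a number of a shift passes 4.17 or a number of a turn 7.16, either way. A call with a gripper value outside its range is refused whole. The fingers move at their own pace and stop on an object; the grip force is fixed at half the most. Time passes only in rows, so rows that do not move let the fingers close. It gives the time, the measured TCP pose, the force and the opening at its end, in the units of the state.
- env.sense(): the state, without advancing time (a new reading comes with each control period).
- env.snapshot(name): name is "scene" or "top" or "wrist"; returns a dict with "frame" (400x640x3 uint8, red, green, blue), "z_map" (400x640 float32, mm along the optical axis (not along the pixel's ray), 0 where there is no reading), "intrinsics" (3x3 intrinsics, pixels), "R" (3x3) and "t" (3): a world point X has camera coordinates R X + t. Camera axes: x right, y down, z forward; pixel columns grow to the right and rows downward; lengths in mm; the calibration is good to about 2 mm. A picture is of the moment at which its call begins.
- env.sign_off(): hands the job in, once; it reports no verdict.
The state is a dict: "time": time; "qpos": joint angles; "joint_vel": joint speeds; "effort": joint torques, N m; "ee_pos": TCP position; "orientation": TCP orientation; "wrist_force": force on the tool from outside, world axes, zero at the start; "torque": the same for the moment, N m; "finger_gap": opening from 0.0 (shut) to 1.0 (fully open).
Only numpy, scipy, OpenCV 4.12 (cv2) and the standard library are available. Lean on these libraries where they do the work, as an engineer would, in place of code of your own. Each camera call takes 0.05 s, during which the arm holds its last target. There are 200 camera calls.

## Task

Show a colleague which filter to change on the laser bench: push the yellow shutter tab on the laser head away from you until the shutter is fully closed, then point down at the red filter standing in the beam, fingertips about 3 cm above its middle, and stay there for two seconds; then point in the same way at the green spare lying in the tray, stay two seconds, and finish still pointing at it. Touch no filter, spare or tray, move nothing else, and do not point at (hover low over) any other filter or spare.

Things in the scene. Friction and masses are not known exactly. Their poses are not given: they have to be found in the camera images.
- laser: Grey laser head fixed to the bench, a box 100 wide (its x) by 240 long (its y) by 100 mm high. Origin: on the bench under the centre of its front face; the head extends from there along its own +y, and the beam leaves the front along its -y, 80 mm above the bench. Its +x points roughly away from the robot (yaw varies within about 0.2 rad).
- shutter (a joint): Beam shutter, a slide of 40 mm along the laser head's +x, in m: 0 = fully open (tab at the side nearer the robot), 0.04 = fully closed against its end stop (tab at the laser's x = +2 mm, the blade covers the beam hole). It starts at 0 to 0.006, moves with about 1.5 N and stays where it is left.
- shutter_tab (a point): Top centre of the yellow shutter tab, which stands up from the top of the laser head near its front: 10 mm thick along the push (laser x), 18 mm wide across it, its top 36 mm above the head's 100 mm high top (136 mm above the bench), 22 mm behind the front face. Its foot, 18 mm long and 4 mm thick, lies on the head; otherwise the space before and behind the tab is free.
- red_filter: Red filter standing in the beam: a red square frame with red glass, 44 mm wide (its x), 10 mm thick (its y), upright on a steel post and a loose base 60 x 40 x 12 mm, 104 mm high in all. Origin: centre of the base's underside, directly below the frame. Three such filters stand in line 130 to 340 mm in front of the laser head in any order, 75 to 115 mm apart.
- green_filter: Green filter standing in the beam: a green square frame with green glass, 44 mm wide (its x), 10 mm thick (its y), upright on a steel post and a loose base 60 x 40 x 12 mm, 104 mm high in all. Origin: centre of the base's underside, directly below the frame. Three such filters stand in line 130 to 340 mm in front of the laser head in any order, 75 to 115 mm apart.
- blue_filter: Blue filter standing in the beam: a blue square frame with blue glass, 44 mm wide (its x), 10 mm thick (its y), upright on a steel post and a loose base 60 x 40 x 12 mm, 104 mm high in all. Origin: centre of the base's underside, directly below the frame. Three such filters stand in line 130 to 340 mm in front of the laser head in any order, 75 to 115 mm apart.
- tray: White tray for spare filters, fixed, 195 (its x) x 70 x 16 mm high, walls and floor 4 mm, three compartments side by side along its x. Origin: centre of its underside.
- red_spare: Red spare filter, the same red frame without post, 44 x 44 x 10 mm, lying loose and flat in one of the tray's compartments (any order, about 64 mm apart). Origin: centre of its underside (about 4 mm above the bench); z up.
- green_spare: Green spare filter, the same green frame without post, 44 x 44 x 10 mm, lying loose and flat in one of the tray's compartments (any order, about 64 mm apart). Origin: centre of its underside (about 4 mm above the bench); z up.
- blue_spare: Blue spare filter, the same blue frame without post, 44 x 44 x 10 mm, lying loose and flat in one of the tray's compartments (any order, about 64 mm apart). Origin: centre of its underside (about 4 mm above the bench); z up.
- cleaner: White bottle of lens cleaner, blue cap, 50 mm across, 100 mm high, standing loose about 100 mm on the robot side of the beam, near the front of the laser head. Origin: centre of its underside.
- driver: Screwdriver with an orange handle 160 mm long, lying loose across the robot's side of the bench. Origin: centre of its underside, near its middle.
Not all that is in view belongs to the job. What is shaped like the red_filter but brown, pink or turquoise is not meant.

How it is judged:
By the outcome, as a careful person would: the job done as asked, in the order asked, and still so for the second after the job is handed in, with the robot touching nothing.
It also fails if it takes over 54 s, if anything falls off the work surface, if the arm or the gripper's body presses on something with over 40 N, if the wrist force passes 120 N, or if a joint passes its speed limit or range.

## Working session

There is one attempt and no reset: what is moved stays moved. The work goes in short steps, Python scripts to look and compute and a tool call to move; the robot and the scene stay as the last step left them, time stands still between calls to the robot, and variables do not carry over. Pictures are saved under pics/ and viewed, about 8 in all and at most 12, crops included, and the job is handed in when it is done.

Besides the shell and the picture viewer there is one more tool, called after "Call:" as name(argument=value, ...) on one line, values as JSON. carry_out: Moves the arm, as the interface text tells. Its arguments: {"type":"object","properties":{"plan":{"type":"array","items":{"type":"array","items":{"type":"array","items":{"type":"number"}}}}},"required":["plan"]}

```bash
mkdir -p pics; cat > h.py <<'E'
import numpy as np, cv2
from workcell import env
def snap(n,f=None):
    s=env.snapshot(n)
    if f: cv2.imwrite('pics/'+f,s['frame'][:,:,::-1])
    return s
def pts(s):
    K=s['intrinsics'];z=s['z_map'];v,u=np.mgrid[:400,:640]
    c=np.stack([(u-K[0,2])/K[0,0]*z,(v-K[1,2])/K[1,1]*z,z],-1)
    return (c-s['t'])@s['R']
def ray(s,u,v,h):
    d=s['R'].T@np.linalg.inv(s['intrinsics'])@[u,v,1]; c=-s['R'].T@s['t']
    return c+d*(h-c[2])/d[2]
E
python3 - <<'E'
from h import *
s=snap('top','top.png');snap('scene','scene.png')
print(s['R'],-s['R'].T@s['t']); e=env.sense();print(e)
E
```

```text
[[-0.00433846 -0.99995937 -0.00790114]
 [-0.99523297  0.0050875  -0.09739331]
 [ 0.09742955  0.00744094 -0.99521461]] [ 484.64892703  -48.59398848 1193.39570637]
{'time': 0.1, 'qpos': array([-9.26285375e-01,  4.07388267e-02,  8.38995707e-02, -3.73355564e-04,
       -1.61550446e+00, -3.33724556e-01]), 'joint_vel': array([ 0.00139727, -0.00178671,  0.0012033 ,  0.00187053,  0.00038476,
       -0.00047363]), 'effort': array([-4.63776596e-03, -3.69347799e+01,  3.48278403e+01,  6.95167065e+00,
       -4.53793444e-03, -1.62957230e-05]), 'ee_pos': array([ 183.46413844, -570.94938176,  230.38678773]), 'orientation': array([[-6.31523116e-04, -3.05822565e-01,  9.52088315e-01],
       [ 1.46106361e-03,  9.52087207e-01,  3.05823178e-01],
       [-9.99998733e-01,  1.58419600e-03, -1.54438858e-04]]), 'wrist_force': array([-0.73499914, -0.68838247, -0.55990343]), 'torque': array([-0.02136298, -0.0121489 ,  0.02838693]), 'finger_gap': 1.0022763725886847}
```

View pics/top.png

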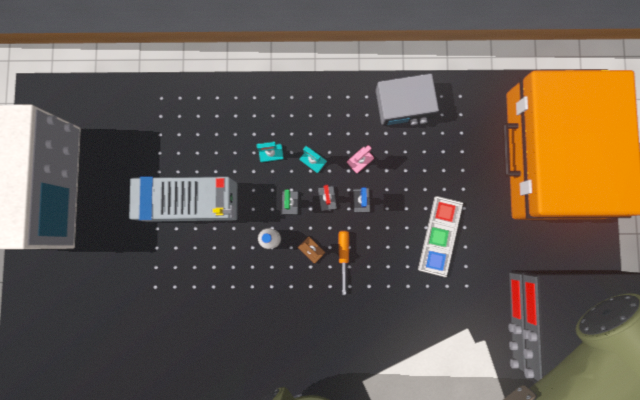

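View pics/scene.png

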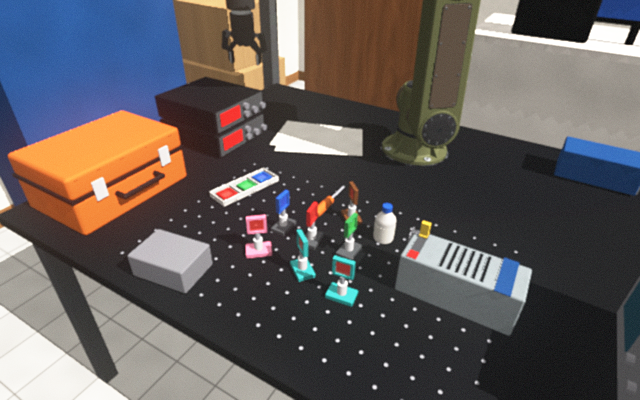

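The top view shows the laser head at (185,198) and the yellow tab at (218,211). Green, red and blue filters stand in line at (290,201), (327,197) and (362,200). The tray spares are red (446,212), green (440,237) and blue (436,261). The turquoise, pink and brown look-alikes are off the line. The only red frame in the beam line is (327,197), and the green spare is the middle one in the tray.

```bash
python3 - <<'E'
from h import *
s=snap('top'); P=pts(s); f=s['frame']; hsv=cv2.cvtColor(f,cv2.COLOR_RGB2HSV)
def blob(name,lo,hi,box,zr):
    u0,v0,u1,v1=box; m=np.zeros((400,640),bool); m[v0:v1,u0:u1]=True
    hh=hsv[...,0].astype(int)
    hm=((hh>=lo)&(hh<=hi)) if lo<=hi else ((hh>=lo)|(hh<=hi))
    m&=hm&(hsv[...,1]>110)&(hsv[...,2]>60)&(P[...,2]>zr[0])&(P[...,2]<zr[1])
    q=P[m]; v,u=np.nonzero(m)
    if not len(q): print(name,'none');return
    (c,sz,a)=cv2.minAreaRect(q[:,:2].astype(np.float32))
    print(name,len(q),'px',u.mean().round(1),v.mean().round(1),'P',q.mean(0).round(1),'rect',np.round(c,1),np.round(sz,1),round(a,1),'z',np.percentile(q[:,2],[5,95]).round(1))
blob('tab',20,34,(205,200,230,222),(105,160))
for n,lo,hi,b in [('red',170,8,(312,178,342,215)),('green',45,80,(278,185,302,217)),('blue',100,125,(350,182,374,215))]:
    blob(n,lo,hi,b,(50,130)); blob(n+'top',lo,hi,b,(92,130))
for n,lo,hi,b in [('rs',170,8,(430,198,462,226)),('gs',45,80,(426,224,456,250)),('bs',100,125,(422,248,452,275))]: blob(n,lo,hi,b,(-10,40))
# laser top
m=(P[...,2]>92)&(P[...,2]<108);m[:,:125]=0;m[:,240:]=0;m[:170]=0;m[225:]=0
print('laser',[np.round(x,1) for x in cv2.minAreaRect(P[m][:,:2].astype(np.float32))])
# other tall things
for n,b in [('cleaner',(255,224,284,252)),('brown',(296,232,328,268)),('driver',(335,228,352,296)),('turqA',(254,138,286,164)),('turqB',(296,145,330,175)),('pink',(345,142,378,176))]:
    u0,v0,u1,v1=b;q=P[v0:v1,u0:u1].reshape(-1,3);q=q[q[:,2]>8];print(n,q.mean(0).round(0),q.min(0).round(0),q.max(0).round(0))
im=np.hstack([cv2.resize(f[165:245,200:380],None,fx=4,fy=4,interpolation=2)])
cv2.imwrite('pics/crop.png',im[:,:,::-1])
E
```

```text
tab 58 px 217.9 210.8 P [565.8 209.8 126.9] rect [566.9 210.9] [14.5 17.4] 0.7 z [105.6 137.4]
red 76 px 327.0 194.5 P [605.8 -45.4 101.1] rect [606.4 -45.7] [43.1  9.7] 8.1 z [ 80.1 106.4]
redtop 70 px 327.1 194.1 P [606.5 -45.5 103.5] rect [606.5 -45.7] [43.   9.6] 7.9 z [100.8 106.5]
green 87 px 286.9 198.7 P [596.   50.9 101.7] rect [595.5  50.8] [10.  43.2] 89.1 z [ 91.9 107.3]
greentop 82 px 286.7 198.5 P [596.5  51.1 103.3] rect [595.5  50.8] [10.  43.2] 89.1 z [100.2 107.3]
blue 96 px 363.7 196.9 P [ 600.3 -133.6   95. ] rect [ 600.8 -134.3] [44.2  9.3] 1.8 z [ 64.7 106.4]
bluetop 71 px 364.3 196.6 P [ 600.  -134.4  103.7] rect [ 600.3 -134.5] [41.2  9.1] 2.9 z [100.6 106.6]
rs 287 px 445.0 211.4 P [ 570.2 -349.1   11.9] rect [ 570.1 -349.5] [43.3 42.6] 75.5 z [ 7.6 16.7]
gs 262 px 438.3 236.6 P [ 505.6 -330.2   11.5] rect [ 505.5 -330.7] [41.9 40.1] 77.2 z [ 7.3 15.8]
bs 274 px 435.5 260.2 P [ 445.5 -321.2   12. ] rect [ 445.4 -321.5] [42.9 40.9] 77.4 z [ 7.9 16.7]
laser [array([600.3, 306.6]), array([102.5, 246.3]), np.float64(0.2)]
cleaner [502.  94.  88.] [478. -49.  10.] [ 526.  123. 1193.]
brown [474.  -6.  39.] [442. -49.   8.] [ 506.   28. 1193.]
driver [462. -87.  26.] [361. -98.   9.] [ 521.  -49. 1193.]
turqA [722.  98.  53.] [485. -49.   8.] [ 750.  130. 1193.]
turqB [701. -10.  49.] [485. -49.   8.] [ 736.   25. 1193.]
pink [ 700. -131.   59.] [ 485. -166.    8.] [ 740.  -49. 1193.]
```

View pics/crop.png

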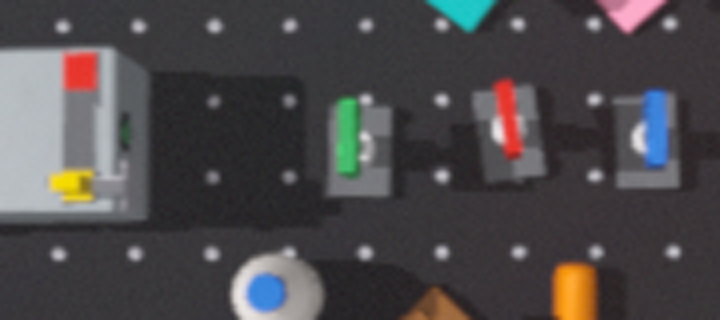

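The crop confirms red at (505,118), between green and blue, and the yellow tab at (72,185) on the robot side of the head, with free space in front of it. First I lift, shut the fingers and travel high to the robot side of the tab.

Call:
carry_out(plan=[[[0,0,3,0,0,0,0],[0.5,1.5,2,0,0,-2,0],[1.5,3.5,0,0,0,-2,0],[1.5,3.5,0,0,0,-2,0],[1.5,3.5,0,0,0,-2,0],[1.5,3.5,0,0,0,-2,0],[1.5,3.5,0,0,0,-2,0],[1.5,3.5,0,0,0,-2,0],[1.5,3.5,0,0,0,-2,0],[1.5,3.5,0,0,0,-2,0],[1.5,3.5,0,0,0,0,0],[1.5,3.5,0,0,0,0,0]]])

```text
time: 1.15
ee_pos: [336.5, -193.3, 273.6]
orientation: [[-0.002, 0.033, 0.999], [0.015, 0.999, -0.033], [-1.0, 0.015, -0.003]]
wrist_force: [2.0, -0.2, 0.4]
finger_gap: 0.0
```

Call:
carry_out(plan=[[[1.6,3.6,0,0,0,0,0],[1.6,3.6,0,0,0,0,0],[1.6,3.6,0,0,0,0,0],[1.6,3.6,0,0,0,0,0],[1.6,3.6,0,0,0,0,0],[1.6,3.6,0,0,0,1,0],[1.6,3.6,0,0,0,1,0],[1.6,3.6,0,0,0,0,0],[1.6,3.6,0,0,0,0,0],[1.6,3.6,0,0,0,0,0],[1,2.5,0,0,0,0,0],[0,0,0,0,0,0,0]]])

```text
time: 2.15
ee_pos: [508.5, 220.2, 271.1]
orientation: [[0.001, -0.014, 1.0], [0.018, 1.0, 0.014], [-1.0, 0.018, 0.001]]
wrist_force: [0.0, 0.7, -1.7]
finger_gap: -0.0
```

Call:
carry_out(plan=[[[0.5,-1.1,-3,0,-0.5,-0.5,0],[0,0,-3.5,0,0,0,0],[0,0,-3.5,0,0,0,0],[0,0,-3,0,0,0,0],[0,0,-1.5,0,0,0,0],[0,0,0,0,0,0,0]]])

```text
time: 2.65
ee_pos: [512.4, 210.1, 118.3]
orientation: [[0.008, -0.008, 1.0], [0.017, 1.0, 0.008], [-1.0, 0.017, 0.008]]
wrist_force: [-0.2, 0.1, -0.4]
finger_gap: 0.001
```

```bash
python3 - <<'E'
from h import *
e=env.sense();print(e['ee_pos'],e['time'],e['wrist_force'])
s=snap('top');P=pts(s);a=s['frame'][160:250,180:300];
b=snap('wrist')['frame']
cv2.imwrite('pics/c2.png',np.hstack([cv2.resize(a,(400,300),interpolation=2),cv2.resize(b,(400,300))])[:,:,::-1])
E
```

```text
[512.35900991 210.08839726 118.29559997] 2.65 [-0.18780414  0.0677206  -0.42513926]
```

View pics/c2.png

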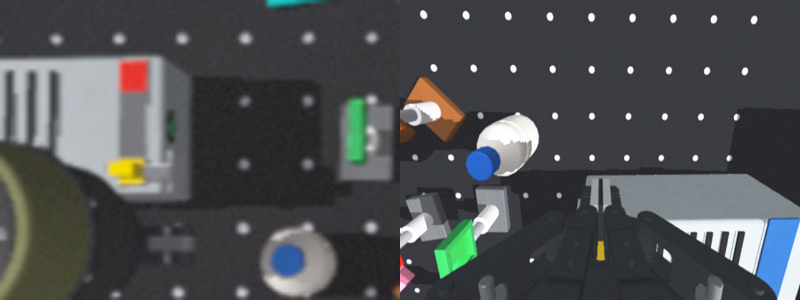

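Left of the crop, the tab at (125,170) is still open. In the wrist view the shut fingers at (600,200) line up with the yellow tab at (600,250). I now push along +x.

Call:
carry_out(plan=[[[1.2,0,0,0,0,0,0],[1.2,0,0,0,0,0,0],[0.8,0,0,0,0,0,0],[0.8,0,0,0,0,0,0],[0.8,0,0,0,0,0,0],[0.8,0,0,0,0,0,0],[0.6,0,0,0,0,0,0],[0.4,0,0,0,0,0,0],[0,0,0,0,0,0,0]]])

```text
time: 3.5
ee_pos: [587.2, 212.5, 133.6]
orientation: [[0.023, -0.009, 1.0], [0.026, 1.0, 0.009], [-0.999, 0.025, 0.023]]
wrist_force: [-1.6, 0.8, 0.4]
finger_gap: 0.002
```

z drifted up to 134, near the tab's top, so I check.

```bash
python3 - <<'E'
from h import *
e=env.sense();print(e['ee_pos'],e['time'],e['wrist_force'])
a=snap('scene')['frame'][190:290,370:540];b=snap('top')['frame'][160:250,180:300]
cv2.imwrite('pics/c3.png',np.hstack([cv2.resize(b,(300,225),interpolation=2),cv2.resize(a,(383,225),interpolation=2)])[:,:,::-1])
E
```

```text
[587.16405056 212.51411269 133.5987288 ] 3.5 [-1.56602494  0.7896056   0.42022144]
```

View pics/c3.png

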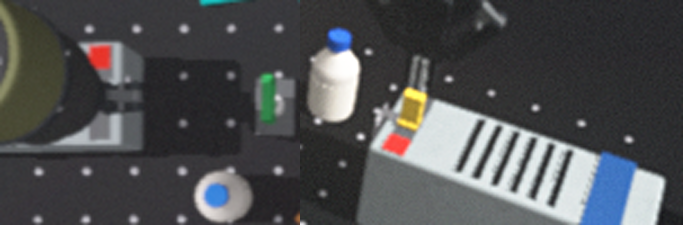

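The scene crop shows the tab moved next to the red square, with the fingers behind it. I back off, lower, and push again against the stop.

Call:
carry_out(plan=[[[-1,0,0,0,0,0,0],[0,-0.2,-0.9,-0.7,0.6,0,0],[0,-0.1,-0.7,-0.7,0.6,0,0],[0,0,0,0,0,0,0]]])

```text
time: 3.93
ee_pos: [577.1, 209.4, 117.8]
orientation: [[0.004, -0.01, 1.0], [0.0, 1.0, 0.01], [-1.0, 0.0, 0.004]]
wrist_force: [-0.1, -0.6, -1.1]
finger_gap: -0.001
```

Call:
carry_out(plan=[[[0.5,0,-0.1,0,0,0,0],[0.4,0,-0.1,0,0,0,0],[0.3,0,-0.1,0,0,0,0],[0.2,0,0,0,0,0,0]]])

```text
time: 4.27
ee_pos: [587.8, 209.4, 114.8]
orientation: [[-0.007, -0.012, 1.0], [-0.003, 1.0, 0.012], [-1.0, -0.003, -0.007]]
wrist_force: [-18.3, 0.5, 7.9]
finger_gap: 0.004
```

That gave 18 N at x=588, as expected at the end stop. Next I back off, rise and look.

Call:
carry_out(plan=[[[0,0,0,0,0,0,0],[-1.5,0,0,0,0,0,0],[-1.5,0,0.5,0,0,0,0],[0,-1,4,0,0,0,0],[0,-3,4,0,0,0,0],[0,-3,4,0,0,0,0],[0,-3.5,2,0,0,0,0],[0,-3.5,0,0,0,0,0],[0,-3.5,0,0,0,0,0],[0,-2,0,0,0,0,0],[0,0,0,0,0,0,0]]])

```text
time: 5.18
ee_pos: [556.5, 11.4, 256.8]
orientation: [[-0.008, -0.015, 1.0], [-0.009, 1.0, 0.015], [-1.0, -0.009, -0.009]]
wrist_force: [0.3, 1.3, -0.1]
finger_gap: 0.001
```

```bash
python3 - <<'E'
from h import *
e=env.sense();print(e['ee_pos'],e['time'],e['wrist_force'])
s=snap('top');P=pts(s);hsv=cv2.cvtColor(s['frame'],cv2.COLOR_RGB2HSV)
m=(hsv[...,0]>=20)&(hsv[...,0]<=34)&(hsv[...,1]>110)&(P[...,2]>128)&(P[...,2]<145)
m[:,:205]=0;m[:,235:]=0;print(m.sum(),P[m].mean(0),cv2.minAreaRect(P[m][:,:2].astype(np.float32)))
for h0,n in((110,'laser'),):
  L=(P[...,2]>92)&(P[...,2]<108);L[:,:125]=0;L[:,240:]=0;L[:170]=0;L[225:]=0;print(np.percentile(P[L][:,0],[1,99]))
a=s['frame'][160:250,180:300]
cv2.imwrite('pics/c4.png',cv2.resize(a,(480,360),interpolation=2)[:,:,::-1])
E
```

```text
[556.51481811  11.40025813 256.82394964] 5.1833 [ 0.3007348   1.34419308 -0.05313225]
0 [nan nan nan] ((0.0, 0.0), (0.0, 0.0), 0.0)
[582.93851221 650.46967174]<stdin>:5: RuntimeWarning: Mean of empty slice.
  ret = um.true_divide(
```

View pics/c4.png

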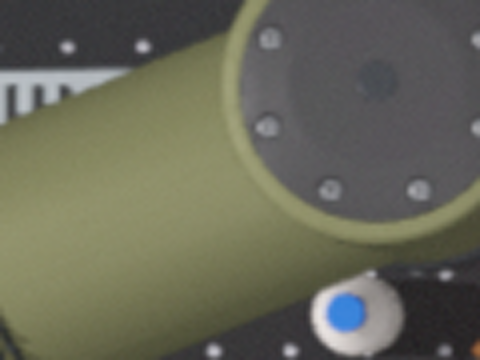

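The arm blocks the top view here, so I check the tab with the scene camera from above the red filter.

Call:
carry_out(plan=[[[1,-1,0,0,0,0,0],[1.5,-1.5,0,0,0,0,0],[1.5,-1.5,0,0,0,0,0],[1,-1,0,0,0,0,0],[0,0,0,0,0,0,0]]])

```text
time: 5.65
ee_pos: [610.3, -36.3, 256.7]
orientation: [[-0.006, -0.017, 1.0], [-0.007, 1.0, 0.017], [-1.0, -0.007, -0.007]]
wrist_force: [-0.0, -0.2, 0.0]
finger_gap: 0.002
```

```bash
python3 - <<'E'
from h import *
e=env.sense();print(e['ee_pos'],e['time'],e['wrist_force'])
def tab(s,tag):
  P=pts(s);hsv=cv2.cvtColor(s['frame'],cv2.COLOR_RGB2HSV)
  m=(hsv[...,0]>=20)&(hsv[...,0]<=34)&(hsv[...,1]>110)&(P[...,2]>105)&(P[...,2]<145)&(P[...,1]>150)&(P[...,1]<250)
  print(tag,m.sum(),P[m].min(0),P[m].max(0),P[m].mean(0)) if m.any() else print(tag,0)
s=snap('scene','sc5.png');tab(s,'scene');tab(snap('top'),'top')
im=cv2.imread('pics/sc5.png');cv2.imwrite('pics/c5.png',cv2.resize(im[130:310,190:450],(780,540),interpolation=2))
E
```

```text
[610.27402222 -36.29960662 256.66124252] 5.65 [-0.0318852  -0.24283288  0.02692053]
scene 130 [598.25623077 203.94133595 105.14067984] [614.69263712 222.03226241 136.79068929] [607.3019133  214.12160678 122.72446694]
top 0
```

View pics/c5.png

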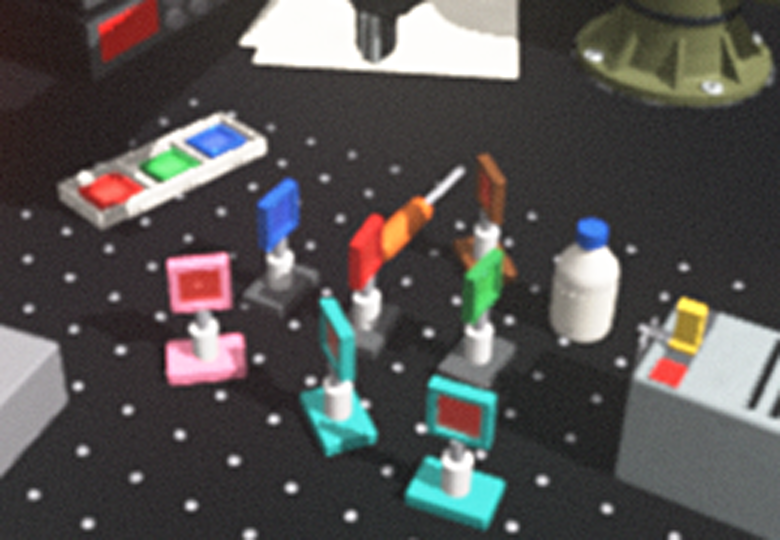

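The tab's far face is at x≈607, so the shutter is closed. The red filter at (368,250) is below the fingers at (375,35), and everything else still stands. I descend over the red filter's middle.

Call:
carry_out(plan=[[[-0.4,-0.9,-1,0,0,0,0],[0,0,-2.5,0,0,0,0],[0,0,-2.5,0,0,0,0],[0,0,-2.5,0,0,0,0],[0,0,-1.5,0,0,0,0],[0,0,-0.8,0,0,0,0],[0,0,0,0,0,0,0],[0,0,0,0,0,0,0]]])

```text
time: 6.42
ee_pos: [603.7, -36.3, 147.8]
orientation: [[-0.0, -0.026, 1.0], [-0.005, 1.0, 0.026], [-1.0, -0.005, -0.0]]
wrist_force: [0.0, -0.4, -0.3]
finger_gap: -0.003
```

Call:
carry_out(plan=[[[0.2,-0.9,-0.7,0,0,0,0],[0,0,-0.5,0,0,0,0],[0,0,0,0,0,0,0]]])

```text
time: 6.67
ee_pos: [607.3, -44.9, 138.5]
orientation: [[0.005, -0.028, 1.0], [-0.004, 1.0, 0.028], [-1.0, -0.005, 0.005]]
wrist_force: [-0.5, -0.0, -0.5]
finger_gap: -0.001
```

Call:
carry_out(plan=[[[-0.1,-0.1,-0.4,0,0,0,0],[0,0,0,0,0,0,0],[0,0,0,0,0,0,0],[0,0,0,0,0,0,0],[0,0,0,0,0,0,0],[0,0,0,0,0,0,0],[0,0,0,0,0,0,0],[0,0,0,0,0,0,0],[0,0,0,0,0,0,0],[0,0,0,0,0,0,0],[0,0,0,0,0,0,0],[0,0,0,0,0,0,0]]])

```text
time: 7.67
ee_pos: [607.3, -46.4, 136.6]
orientation: [[0.009, -0.027, 1.0], [-0.004, 1.0, 0.027], [-1.0, -0.004, 0.009]]
wrist_force: [0.5, 1.0, -0.6]
finger_gap: -0.001
```

Call:
carry_out(plan=[[[0,0,0,0,0,0,0],[0,0,0,0,0,0,0],[0,0,0,0,0,0,0],[0,0,0,0,0,0,0],[0,0,0,0,0,0,0],[0,0,0,0,0,0,0],[0,0,0,0,0,0,0],[0,0,0,0,0,0,0],[0,0,0,0,0,0,0],[0,0,0,0,0,0,0],[0,0,0,0,0,0,0],[0,0,0,0,0,0,0]]])

```text
time: 8.67
ee_pos: [607.3, -46.3, 136.6]
orientation: [[0.009, -0.027, 1.0], [-0.004, 1.0, 0.027], [-1.0, -0.004, 0.009]]
wrist_force: [0.1, -0.1, -0.0]
finger_gap: 0.003
```

Call:
carry_out(plan=[[[0,0,0,0,0,0,0],[0,0,0,0,0,0,0],[0,0,0,0,0,0,0],[0,0,0,0,0,0,0],[0,0,0,0,0,0,0],[0,0,0,0,0,0,0],[0,0,0,0,0,0,0],[0,0,0,0,0,0,0]]])

```text
time: 9.33
ee_pos: [607.3, -46.3, 136.6]
orientation: [[0.009, -0.027, 1.0], [-0.004, 1.0, 0.027], [-1.0, -0.004, 0.009]]
wrist_force: [0.1, -1.5, -0.1]
finger_gap: -0.0
```

The fingertips held for over 2.6 s, 32 mm above the red filter. Next I rise and go to the green spare.

Call:
carry_out(plan=[[[0,0,3.5,0,0,0,0],[0,0,4,0,0,0,0],[0,0,4,0,0,0,0],[-0.5,-1.5,1,0,-0.5,0,0],[-1.2,-3.4,0,0,0,0,0],[-1.2,-3.4,0,0,0,0,0],[-1.2,-3.4,0,0,0,0,0],[-1.2,-3.4,0,0,0,0,0],[-1.2,-3.4,0,0,0,0,0],[-1.2,-3.4,0,0,0,0,0],[-1.2,-3.4,0,0,0,0,0],[0,0,0,0,0,0,0]]])

```text
time: 10.33
ee_pos: [510.5, -308.6, 266.5]
orientation: [[0.018, -0.034, 0.999], [-0.007, 0.999, 0.034], [-1.0, -0.008, 0.018]]
wrist_force: [-0.0, 0.7, -0.4]
finger_gap: -0.005
```

Call:
carry_out(plan=[[[-0.4,-2.2,-1,0,1,0,0],[0,0,-3,0,0,0,0],[0,0,-4,0,0,0,0],[0,0,-4,0,0,0,0],[0,0,-4,0,0,0,0],[0,0,-3,0,0,0,0],[0,0,0,0,0,0,0]]])

```text
time: 10.92
ee_pos: [502.6, -336.7, 73.4]
orientation: [[0.011, -0.025, 1.0], [-0.011, 1.0, 0.026], [-1.0, -0.012, 0.01]]
wrist_force: [-1.0, -0.6, -2.7]
finger_gap: 0.001
```

```bash
python3 - <<'E'
from h import *
e=env.sense();print(e['ee_pos'],e['time'])
s=snap('scene','sc6.png');P=pts(s);hsv=cv2.cvtColor(s['frame'],cv2.COLOR_RGB2HSV)
m=(hsv[...,0]>=45)&(hsv[...,0]<=80)&(hsv[...,1]>110)&(P[...,2]>0)&(P[...,2]<30)&(P[...,1]<-280)&(P[...,1]>-380)
print(m.sum(),P[m].mean(0),P[m].min(0),P[m].max(0))
im=cv2.imread('pics/sc6.png');cv2.imwrite('pics/c6.png',cv2.resize(im[120:220,190:340],(600,400),interpolation=2))
E
```

```text
[ 502.58202311 -336.74867484   73.38890724] 10.9167
108 [ 505.83767224 -332.56468513   11.21033512] [ 482.74587381 -350.27656364    7.43618316] [ 533.08218178 -309.92485539   15.60576523]
```

View pics/c6.png

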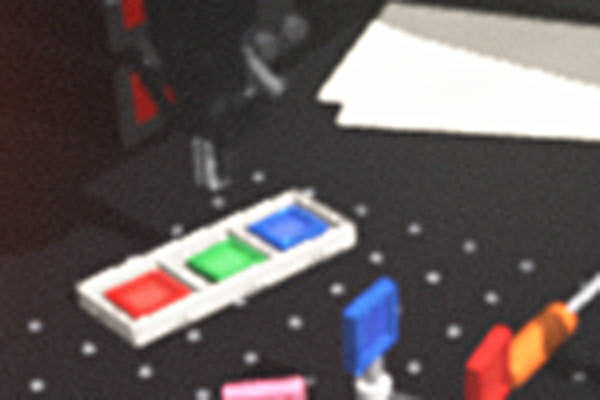

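The fingertips at (210,185) are above the green spare at (228,260), the middle one in the tray. Scene and top cameras agree within 2 mm on (506,-331). I lower and correct.

Call:
carry_out(plan=[[[0.3,0.5,-1,-0.6,0.5,0,0],[0,0,-1,0,0,0,0],[0,0,-0.4,0,0,0,0],[0,0,0,0,0,0,0],[0,0,0,0,0,0,0]]])

```text
time: 11.38
ee_pos: [511.8, -334.0, 60.8]
orientation: [[0.015, -0.028, 1.0], [-0.032, 0.999, 0.028], [-0.999, -0.032, 0.014]]
wrist_force: [-0.6, -0.2, -0.3]
finger_gap: 0.001
```

Call:
carry_out(plan=[[[-0.5,0.2,-0.5,1.5,0.8,0,0],[0,0,-0.5,0,0,0,0],[0,0,0,0,0,0,0]]])

```text
time: 11.63
ee_pos: [507.9, -332.2, 52.9]
orientation: [[0.004, -0.028, 1.0], [-0.004, 1.0, 0.028], [-1.0, -0.005, 0.004]]
wrist_force: [0.7, -0.0, -0.2]
finger_gap: -0.001
```

Call:
carry_out(plan=[[[-0.3,0.1,-0.7,0,0,0,0],[0,0,0,0,0,0,0],[0,0,0,0,0,0,0]]])

```text
time: 11.88
ee_pos: [504.6, -331.6, 45.4]
orientation: [[0.005, -0.027, 1.0], [-0.004, 1.0, 0.027], [-1.0, -0.005, 0.005]]
wrist_force: [-0.2, 0.1, 0.1]
finger_gap: 0.001
```

The tips are 31 mm above the spare's top. I hold here.

Call:
carry_out(plan=[[[0,0,0,0,0,0,0],[0,0,0,0,0,0,0],[0,0,0,0,0,0,0],[0,0,0,0,0,0,0],[0,0,0,0,0,0,0],[0,0,0,0,0,0,0],[0,0,0,0,0,0,0],[0,0,0,0,0,0,0],[0,0,0,0,0,0,0],[0,0,0,0,0,0,0],[0,0,0,0,0,0,0],[0,0,0,0,0,0,0]]])

```text
time: 12.88
ee_pos: [504.7, -331.6, 45.8]
orientation: [[0.005, -0.028, 1.0], [-0.005, 1.0, 0.028], [-1.0, -0.005, 0.005]]
wrist_force: [-0.3, -0.2, -0.1]
finger_gap: 0.002
```

Call:
carry_out(plan=[[[0,0,0,0,0,0,0],[0,0,0,0,0,0,0],[0,0,0,0,0,0,0],[0,0,0,0,0,0,0],[0,0,0,0,0,0,0],[0,0,0,0,0,0,0],[0,0,0,0,0,0,0],[0,0,0,0,0,0,0],[0,0,0,0,0,0,0],[0,0,0,0,0,0,0],[0,0,0,0,0,0,0],[0,0,0,0,0,0,0]]])

```text
time: 13.88
ee_pos: [504.6, -331.6, 45.8]
orientation: [[0.005, -0.028, 1.0], [-0.005, 1.0, 0.028], [-1.0, -0.005, 0.005]]
wrist_force: [-0.0, -0.2, -0.9]
finger_gap: 0.002
```

Call:
carry_out(plan=[[[0,0,0,0,0,0,0],[0,0,0,0,0,0,0],[0,0,0,0,0,0,0],[0,0,0,0,0,0,0],[0,0,0,0,0,0,0],[0,0,0,0,0,0,0],[0,0,0,0,0,0,0],[0,0,0,0,0,0,0]]])

```text
time: 14.55
ee_pos: [504.7, -331.6, 45.8]
orientation: [[0.005, -0.028, 1.0], [-0.005, 1.0, 0.028], [-1.0, -0.005, 0.005]]
wrist_force: [-1.2, -0.5, -0.1]
finger_gap: 0.003
```

```bash
python3 - <<'E'
from h import *
s=snap('top','top7.png');P=pts(s);hsv=cv2.cvtColor(s['frame'],cv2.COLOR_RGB2HSV)
m=(hsv[...,0]>=20)&(hsv[...,0]<=34)&(hsv[...,1]>110)&(P[...,2]>128)&(P[...,2]<145)&(P[...,1]>150)&(P[...,1]<250)
print('tab',P[m].mean(0))
L=(P[...,2]>92)&(P[...,2]<108);L[:,:125]=0;L[:,240:]=0;L[:170]=0;L[225:]=0
print('laser',cv2.minAreaRect(P[L][:,:2].astype(np.float32)))
for n,h,b in [('red',(170,8),(312,178,342,215)),('green',(45,80),(278,185,302,217)),('blue',(100,125),(350,182,374,215))]:
  u0,v0,u1,v1=b;hh=hsv[...,0];k=((hh>=h[0])&(hh<=h[1])) if h[0]<h[1] else ((hh>=h[0])|(hh<=h[1]))
  k=k&(hsv[...,1]>110)&(P[...,2]>92)&(P[...,2]<130);k[:v0]=0;k[v1:]=0;k[:,:u0]=0;k[:,u1:]=0;print(n,P[k].mean(0))
e=env.sense();print(e['ee_pos'],e['time'],np.abs(e['joint_vel']).max())
E
```

```text
tab [603.37626493 211.47508202 135.14266058]
laser ((599.90576171875, 306.6368408203125), (246.2489013671875, 102.32754516601562), 89.89944458007812)
red [606.60425357 -45.47057997 103.37720745]
green [596.0251199   51.14386938 102.85347825]
blue [nan nan nan]
[ 504.65134654 -331.61739963   45.73885233] 14.6 0.0011812015927856632<stdin>:9: RuntimeWarning: Mean of empty slice.
  ret = um.true_divide(
```

View pics/top7.png

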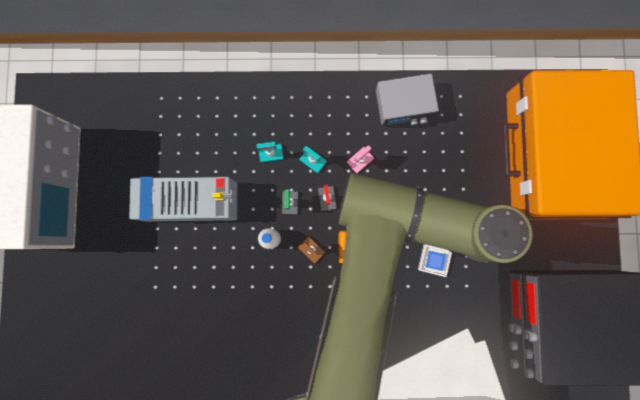

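The tab is now at (218,196), about 3 mm past the laser's centreline, so the shutter is closed. The red and green filters, the bottle and the look-alikes haven't moved. The arm hides the blue filter here, but it was standing in the last scene view.

```bash
python3 -c "
from workcell import env
print(env.sign_off())"
```

```text
the job is handed in; nothing more can be done
None
```

I closed the shutter, pointed at the red filter in the beam, then at the green spare, and handed the job in at about 14.6 s, still pointing at the spare.

- **Shutter:** I pushed the yellow tab to its end stop, feeling about 18 N there. The last top view puts the tab about 3 mm past the laser's centreline; fully closed is +2 mm. On the first push the fingers drifted about 15 mm upward, close to the tab's top, so I lowered them and pushed again.
- **Red filter:** the fingertips stayed about 32 mm above its middle for more than 2.6 s.
- **Green spare:** the fingertips stayed about 32 mm above it, within about 1 mm of its centre, for more than 2.6 s. The arm was at rest at hand-in.
- **Other things:** red and green filters measured unmoved to within about 0.1 mm. The arm hid the blue filter and most of the tray in the last top view, and my position measurement of the blue filter failed. Both looked undisturbed in the scene view just before the final lowering. No contact force showed apart from the push.

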